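# Turn over the finish sample leaf

### The arm

A 6-joint arm with a two-finger parallel gripper is mounted at the origin on the work surface. World frame = base frame: x ahead of the robot, y to its left, z up, the work surface at z = 0. Lengths are in m, angles in rad, forces in N, time in s.
With the tool pointing down it reaches from about 0.3 to 0.775 m from the base axis. Payload 14.6 kg.
Tool frame: the origin (TCP) lies at the very end of the fingers, on their centre line; the grasp point (between the pads) lies 19 mm behind it; z points along the fingers, y is the line along which they close (so a half turn about z gives the same grasp; the last joint's range is limited). The gripper opens to 94 mm and grips with 3 to 60 N. Pads are 16 mm wide; open, the fingers measure 119 mm over their backs; the gripper's body (75 mm by 177 mm) begins 78 mm behind the grasp point.
Start: joints at [-0.067, 0.3, 1.521, -0, 1.321, -0.067], TCP at [0.55, -0, 0.205] pointing down, gripper open.
Joint ranges: [-3.03, 3.03], [-0.79, 2.21], [0.23, 2.52], [-1.04, 4.18], [0, 3.07], [-2.55, 2.55]. Speed limits (rad/s): [2.22, 2.22, 2.57, 3.14, 3.14, 3.14].

### API

Orientations are given as [roll, pitch, yaw] about the fixed x, y, z axes, in that order (R = Rz(yaw) Ry(pitch) Rx(roll)).
In Python, from station import ctrl gives the robot as it stands.
- The arm moves only by the tool carry_out, never from a script. Its argument "motion" is text: rows parted by semicolons, each of 7 numbers parted by spaces: the shift along the world's x, y, z in m, then the turn, a rotation vector about the world's x, y, z in degrees, then the closure in counts, from 0 (fully open) to 255 (shut). In form: dx dy dz wx wy wz hand; .... A call has 1 to 20 rows; each row shifts and turns the commanded pose from where the row before left it; what a row does not reach is not made up. A row lasts 1/12 s, in which the tool goes at most 41.7 mm and 7.16 degrees, less where a joint would pass 70% of its speed; a pose out of reach is approached as far as the arm can. A call is refused whole if a number of a shift passes 0.0417 or a number of a turn 7.16, either way. A call with a gripper value outside its range is refused whole. The fingers move at their own pace and stop on an object; "grip_force" is the grip in N (left out, the last holds). Time passes only in rows, so rows that do not move let the fingers close. It gives the time, the measured TCP pose, the force, the opening and the grip force at its end, in the units of the state.
- ctrl.get_obs(): the state, without advancing time (a new reading comes with each control period).
- ctrl.camera(name): name is "scene" or "side" or "wrist"; returns a dict with "pixels" (420x560x3 uint8, red, green, blue), "range_z" (420x560 float32, m along the optical axis (not along the pixel's ray), 0 where there is no reading), "K" (3x3 intrinsics, pixels), "position" and "attitude" of the camera in the world. Camera axes: x right, y up, looking along -z (the intrinsics and any distortion apply to the point x, -y, -z); pixel columns grow to the right and rows downward; lengths in m; the calibration is good to about 2 mm. A picture is of the moment at which its call begins.
- ctrl.hand_in(): hands the job in; it is judged then, once.
The state is a dict: "time_s": time; "qpos": joint angles; "joint_vel": joint speeds; "tau": joint torques, N m; "ee_pos": TCP position; "eef_rot": TCP orientation; "force": force on the tool from outside, world axes, zero at the start; "moment": the same for the moment, N m; "grip_width": finger opening in m; "grip_force": force on a finger pad.
Only numpy, scipy, OpenCV 4.12 (cv2) and the standard library are available. Lean on these libraries where they do the work, as an engineer would, in place of code of your own. Each camera call takes 0.05 s, during which the arm holds its last target. There are 200 camera calls.

### The job

Turn the metal sample leaf on the grey stand over its spine so that it lies fully flat on the other bed, then take the hand away. Push it over and press it down with the fingertips only: do not pinch it, force it or fling it, and leave the tin, the jar and the box cover where they are.

Things in the scene. Friction and masses are not known exactly. Their poses are not given: they have to be found in the camera images.
- stand: Grey sample stand screwed to the bench, a fixed block 190 (x) by 160 (y) by 60 mm high. Origin on the bench under the middle of the spine; x square to the spine, y along it, z up. Its top is two level beds reaching 95 mm either side of the spine: the leaf starts on the -x bed and must end on the empty +x bed. Feet 4 mm high stick out 17 mm at both ends of the spine.
- spine (a point): Point on the hinge axis, 63 mm above the bench, half-way along the spine. Same axes as the stand: the hinge axis is y.
- leaf (a joint): Angle of the leaf about the spine (rad): 0 = flat on the -x bed, 1.571 = upright, 3.142 = flat on the +x bed; stops at 0 and 3.142. At the start it lies flat or was left raised by up to 0.35. The hinge is stiff (about 0.17 N m of friction): the leaf stays wherever it is left and does not fall, so it must be pressed the last way down.
- leaf_edge (a point): Middle of the outer edge of the leaf's flat plate, on its mid-plane, 110 mm from the hinge axis, so 15 mm beyond the bed: a fingertip can get under it and the tab from outside. The leaf is an aluminium plate 4 mm thick, 144 mm along the spine, about 160 g, grey sample chips on one face. Axes turn with the leaf: x towards the spine, y along it, z out of the chip face.
- leaf_tab (a point): Middle of the thumb tab, 118 mm from the hinge axis and 8 mm above the leaf's mid-plane. The tab, 70 mm along the spine, continues from the middle of the outer edge, bent up 45 degrees for 22 mm: its tip is 126 mm from the axis and, leaf flat, 79 mm above the bench, with clear bench beneath. Turned over, it points down past the +x bed's edge. Same axes as leaf_edge.
- paint_tin: Loose metal paint tin, 72 mm in diameter, 85 mm high, standing off the +y end of the spine; origin at the centre of its underside. To be left alone.
- jar: Loose white jar with a black lid, 56 mm in diameter, 75 mm high, standing off the -y end of the spine; origin at the centre of its underside. To be left alone.
- cover: Loose grey sheet-metal box cover, 100 x 100 x 24 mm, lying on the bench to one side; origin at the centre of its underside. To be left alone.

How it is judged:
At the end, for the whole second after the job is handed in: The leaf lies at rest on the +x bed, within 0.07 rad (4 degrees) of flat, and tin, jar and cover stand upright within 20 mm of where they were (value of joint leaf above 3.07159 rad and velocity of joint leaf between -0.05 and 0.05 rad/s and not (distance of any of paint_tin, jar, cover from where it was at the start of the episode above 0.02 m or angle between any of paint_tin, jar, cover's own z axis and vertical above 0.25 rad)); the robot touches nothing.
It fails at once if the tin, the jar or the cover was pushed more than 20 mm, tipped or lifted (distance of any of paint_tin, jar, cover from where it was at the start of the episode above 0.02 m or angle between any of paint_tin, jar, cover's own z axis and vertical above 0.25 rad).
It fails at once if the leaf was flung or slammed (faster than 4 rad/s) (velocity of joint leaf above 4 rad/s or velocity of joint leaf below -4 rad/s).
It fails at once if the leaf was pinched (fingers pressing with more than 10 N on its chip face and on its back at once) ((contact force between the fingers and leaf_c0 above 10 N or contact force between the fingers and leaf_c1 above 10 N) and (contact force between the fingers and leaf_c2 above 10 N or contact force between the fingers and leaf_c3 above 10 N)).
It fails at once if the leaf was forced (more than 60 N between fingers and leaf) (contact force between the fingers and leaf above 60 N).
It also fails if it takes over 48 s, if anything falls off the work surface, if the arm or the gripper's body presses on something with over 40 N, if the wrist force passes 120 N, or if a joint passes its speed limit or range.

## Working session

There is one attempt and no reset: what is moved stays moved. The work goes in short steps, Python scripts to look and compute and a tool call to move; the robot and the scene stay as the last step left them, time stands still between calls to the robot, and variables do not carry over. Pictures are saved under pics/ and viewed, at most 10 in all, crops included, and the job is handed in when it is done.

Besides the shell and the picture viewer there is one more tool, called after ">>>" as name(argument=value, ...) on one line, values as JSON. carry_out: Moves the arm, as the interface text tells. Its arguments: {"type":"object","properties":{"motion":{"type":"string"},"grip_force":{"type":"number"}},"required":["motion"]}

```bash
mkdir -p pics
cat > h.py <<'E'
import numpy as np,cv2
from station import ctrl
from scipy.spatial.transform import Rotation as R
def shot(n):
    c=ctrl.camera(n); return c
def cloud(c):
    z=c["range_z"]; K=c["K"]; v,u=np.mgrid[:z.shape[0],:z.shape[1]]
    p=np.stack([(u-K[0,2])/K[0,0]*z,-(v-K[1,2])/K[1,1]*z,-z],-1)
    a=np.array(c["attitude"]); M=a if a.shape==(3,3) else (R.from_euler('xyz',a).as_matrix() if a.size==3 else R.from_quat(a).as_matrix())
    return p@M.T+np.array(c["position"])
E
python3 - <<'E'
from h import *
ims=[]
for n in("scene","side"):
    c=shot(n); print(n,c["K"].tolist(),c["position"],c["attitude"],[k for k in c])
    cv2.imwrite(f"pics/{n}0.png",c["pixels"][:,:,::-1]); np.savez(f"{n}0.npz",P=cloud(c),rgb=c["pixels"],z=c["range_z"])
    P=cloud(c); print(P[::60,::80].round(3).tolist())
E
```

```text
scene [[503.56874178961556, 0.0, 275.8625699967293], [0.0, 503.56874178961556, 211.19042986174543], [0.0, 0.0, 1.0]] [ 1.0981296  -0.25334141  1.00620128] [0.65612996 0.00954578 0.93166717] ['pixels', 'range_z', 'K', 'position', 'attitude']
[[[1.098, -0.253, 1.006], [0.282, -0.051, 0.568], [0.383, 0.044, 0.58], [-1.166, 1.161, -0.507], [-1.207, 1.795, -0.746], [-0.495, 1.713, -0.396], [-0.307, 2.145, -0.461]], [[-0.528, -0.154, 0.035], [0.04, -0.035, 0.307], [0.469, -0.011, 0.541], [-0.103, 0.481, 0.0], [0.085, 0.664, 0.028], [-0.136, 1.353, -0.399], [0.091, 1.63, -0.391]], [[-0.742, -0.244, -0.325], [-0.034, -0.075, 0.093], [0.542, -0.06, 0.499], [0.591, 0.048, 0.475], [0.278, 0.506, -0.001], [0.417, 0.695, -0.004], [0.34, 1.338, -0.412]], [[-0.055, -0.323, 0.002], [0.066, -0.152, -0.006], [0.2, 0.018, -0.002], [0.329, 0.188, -0.0], [0.455, 0.358, -0.003], [0.584, 0.525, -0.001], [0.716, 0.68, 0.013]], [[0.134, -0.387, -0.003], [0.253, -0.231, -0.002], [0.437, -0.091, 0.09], [0.489, 0.08, -0.0], [0.605, 0.234, -0.001], [0.72, 0.388, -0.001], [0.836, 0.542, -0.001]], [[0.301, -0.44, 
[... 1031 characters left out ...]
-0.111], [-0.005, -0.562, 0.087]], [[2.266, -0.819, -0.408], [2.256, -1.402, -0.683], [1.78, -1.613, -0.753], [0.737, -0.168, 0.0], [0.489, -0.035, 0.079], [0.272, -0.234, -0.001], [0.043, -0.267, -0.002]], [[2.252, -0.669, -0.692], [1.897, -0.818, -0.756], [0.836, 0.167, -0.001], [0.653, 0.142, 0.001], [0.472, 0.113, -0.001], [0.292, 0.085, -0.003], [0.115, 0.061, -0.001]], [[1.968, -0.308, -0.756], [0.899, 0.38, -0.001], [0.749, 0.358, -0.0], [0.6, 0.336, 0.0], [0.453, 0.312, -0.001], [0.306, 0.29, -0.002], [0.161, 0.27, -0.0]], [[0.943, 0.527, -0.002], [0.815, 0.508, -0.001], [0.69, 0.488, -0.002], [0.564, 0.47, -0.0], [0.439, 0.45, -0.001], [0.319, 0.451, 0.022], [0.192, 0.412, -0.001]]]
```

Attitude decodes consistently as roll/pitch/yaw (the bench sits at z=0).

View pics/scene0.png

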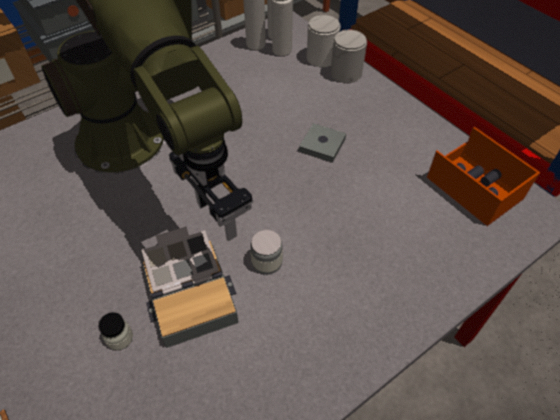

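View pics/side0.png

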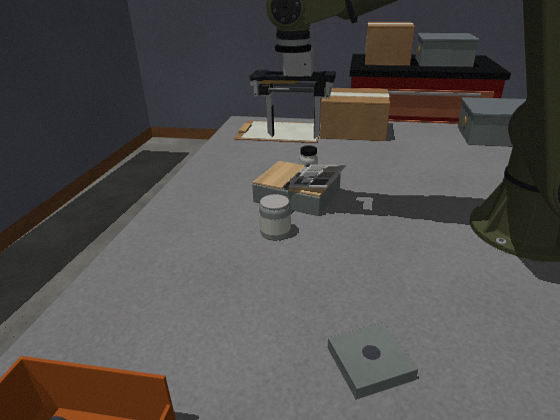

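Run:
```python
import numpy as np,cv2
# height map top view combined
H=np.zeros((600,800,3),np.uint8)
for n in("scene0","side0"):
    d=np.load(n+".npz");P=d["P"].reshape(-1,3);rgb=d["rgb"].reshape(-1,3);ok=(d["z"].ravel()>0)&(P[:,2]>0.012)&(P[:,2]<0.15)
    P=P[ok];rgb=rgb[ok]
    u=((0.4-P[:,1])*1000).astype(int);v=((0.85-P[:,0])*1000).astype(int)
    m=(u>=0)&(u<799)&(v>=0)&(v<599)
    for a in(0,1):
        H[v[m],u[m]+a]=cv2.applyColorMap((P[m,2]*1700).clip(0,255).astype(np.uint8)[:,None],cv2.COLORMAP_JET)[:,0]
cv2.imwrite("pics/top.png",H)
```

```text
(no output)
```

View pics/top.png

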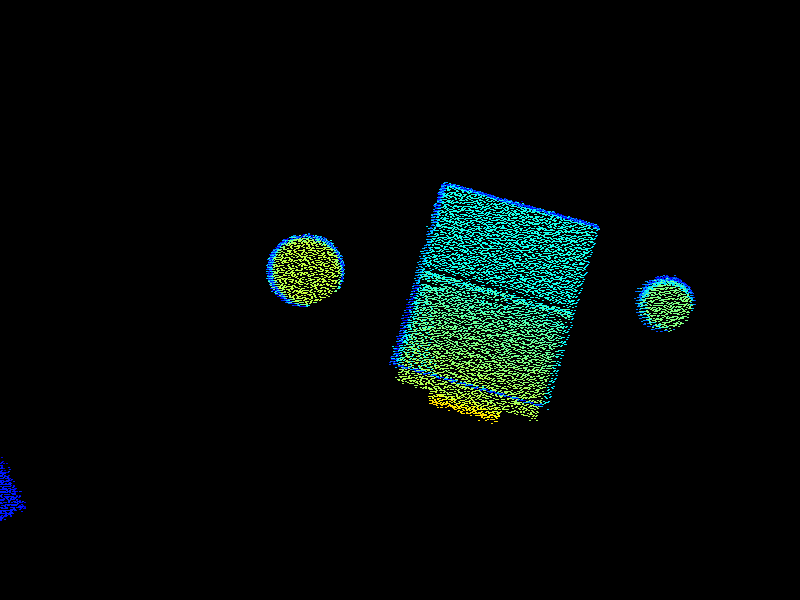

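Scene: stand near (190,285) with the leaf on the robot side, tin (266,250), jar (115,330), cover (323,142). The side view shows the leaf slightly raised at (318,177). The top map shows the stand at about -15° yaw, the tab tip (yellow) towards the robot.

Run:
```python
import numpy as np,cv2
A=[];
for n in("scene0","side0"):
    d=np.load(n+".npz");P=d["P"].reshape(-1,3);ok=(d["z"].ravel()>0)&(P[:,2]>0.012)&(P[:,2]<0.15)&(P[:,0]>.4)&(P[:,0]<.7);A.append(P[ok])
    P=P[ok]; Q=P[(P[:,1]<.03)&(P[:,1]>-.22)]
    b=Q[abs(Q[:,2]-.060)<.005]; 
    print(n,cv2.minAreaRect((b[:,:2]*1000).astype(np.float32)))
P=np.vstack(A);Q=P[(P[:,1]<.03)&(P[:,1]>-.22)]
# all stand+leaf footprint z>.03; bed: far side
im=cv2.minAreaRect
Q1=Q[(Q[:,0]-.571)+ (-.268)*(Q[:,1]+.1)>0.0]
r=im((Q1[:,:2]*1000).astype(np.float32));print("far",r,cv2.boxPoints(r).round(0).tolist())
for yaw in np.radians([-14,-15,-16]):
    ex=np.array([np.cos(yaw),np.sin(yaw)]);ey=np.array([-ex[1],ex[0]])
    b=Q[abs(Q[:,2]-.06)<.006]; x=Q[:,:2]@ex;y=Q[:,:2]@ey
    print(np.degrees(yaw),"x ext",np.percentile(x,[.2,1,99,99.8]).round(4),"y ext",np.percentile(y,[.2,1,50,99,99.8]).round(4))
    for x0 in np.arange(x.min(),x.max(),.008):
        m=(x>=x0)&(x<x0+.008)
        if abs(np.degrees(yaw)+15)<.1 and m.sum()>5: print(round(x0+.004,3),np.percentile(Q[m,2],[10,50,90]).round(4),np.percentile(y[m],[2,98]).round(3),m.sum())
for nm,s in(("tin",P[P[:,1]>.03]),("jar",P[P[:,1]<-.22])):
    s=s[s[:,2]>.06];print(nm,cv2.minEnclosingCircle((s[:,:2]*1000).astype(np.float32)),s[:,2].max())
```

```text
scene0 ((555.143798828125, -96.85900115966797), (157.90695190429688, 189.07931518554688), 74.28010559082031)
side0 ((555.7669677734375, -91.59025573730469), (160.08718872070312, 190.94113159179688), 73.1473159790039)
far ((609.9653930664062, -109.02633666992188), (166.72874450683594, 79.87513732910156), 74.88507843017578) [[550.0, -179.0], [627.0, -200.0], [670.0, -39.0], [593.0, -18.0]]
-14.0 x ext [0.4399 0.4435 0.6569 0.6579] y ext [-0.0403 -0.0371  0.0503  0.1246  0.1264]
-14.999999999999998 x ext [0.4392 0.4426 0.6554 0.6562] y ext [-0.0295 -0.027   0.0599  0.1336  0.1351]
0.439 [0.094  0.0981 0.1012] [0.019 0.087] 132
0.447 [0.0832 0.0899 0.0962] [0.   0.09] 213
0.455 [0.0804 0.0823 0.0851] [-0.017  0.123] 270
0.463 [0.0221 0.0788 0.0832] [-0.018  0.125] 538
0.471 [0.0363 0.0792 0.0824] [-0.021  0.135] 432
0.479 [0.0466 0.0782 0.0816] [-0.022  0.134] 384
0.487 [0.0512 0.0772 0.0799] [-0.023  0.134] 384
0.495 [0.0476 0.0753 0.0784] [-0.021  0.134] 390
0.503 [0.0467 0.0738 0.0766] [-0.022  0.134] 365
0.511 [0.0512 0.0729 0.0759] [-0.023  0.134] 379
0.519 [0.048  0.0716 0.0745] [-
[... 409 characters left out ...]

0.591 [0.0569 0.0596 0.062 ] [-0.025  0.131] 345
0.599 [0.0563 0.0594 0.0621] [-0.026  0.132] 354
0.607 [0.0567 0.0595 0.0622] [-0.026  0.131] 358
0.615 [0.0545 0.0595 0.0621] [-0.025  0.132] 367
0.623 [0.0553 0.0595 0.062 ] [-0.026  0.132] 378
0.631 [0.0539 0.0594 0.0619] [-0.025  0.132] 391
0.639 [0.0522 0.0594 0.0617] [-0.027  0.132] 381
0.647 [0.0511 0.0593 0.0621] [-0.027  0.132] 400
0.655 [0.0184 0.0406 0.0588] [-0.026  0.129] 941
-16.0 x ext [0.4382 0.4416 0.6543 0.655 ] y ext [-0.0194 -0.0168  0.0695  0.143   0.1443]
tin ((497.98345947265625, 692.4173583984375), 641.1165161132812) 0.1499327229994204
jar ((576.822021484375, -1386.5487060546875), 1150.5936279296875) 0.1497499628833029
```

>>> carry_out(motion="-0.0255 -0.0082 0 0 0 -2.6 255; -0.0255 -0.0082 0 0 0 -2.6 255; -0.0255 -0.0082 0 0 0 -2.6 255; -0.0255 -0.0082 0 0 0 -2.6 255; -0.0255 -0.0082 0 0 0 -2.6 255; -0.0255 -0.0082 0 0 0 -2.7 255; 0 0 -0.02 0 0 0 255; 0 0 -0.02 0 0 0 255; 0 0 -0.02 0 0 0 255; 0 0 -0.02 0 0 0 255; 0 0 -0.02 0 0 0 255; 0 0 -0.02 0 0 0 255; 0 0 -0.01 0 0 0 255; 0 0 0 0 0 0 255")

```text
time_s: 1.27
ee_pos: [0.3957, -0.0489, 0.0735]
eef_rot: [-3.138, 0.0, 1.297]
force: [0.4, 0.3, -0.2]
grip_width: 0.0038
grip_force: 0.0
```

Run:
```python
from h import *
o=ctrl.get_obs();print(o)
print(R.from_euler('xyz',o["eef_rot"]).as_matrix().round(3) if len(o["eef_rot"])==3 else 0)
c=ctrl.camera("scene");cv2.imwrite("pics/s1.png",cv2.resize(c["pixels"][150:370,60:340,::-1],None,fx=2.5,fy=2.5))
```

```text
{'time_s': 1.2667, 'qpos': array([-2.14994497e-01,  1.43812731e-01,  2.05760834e+00,  6.20864261e-06,
        9.44144281e-01,  5.91108056e-02]), 'joint_vel': array([ 0.0005947 , -0.04578491, -0.04050689,  0.00061683,  0.05581131,
       -0.00135898]), 'tau': array([-6.11695158e-02, -3.61716592e+01, -2.80762053e+01,  6.10384997e-02,
       -7.70077575e-01,  1.92513762e-03]), 'ee_pos': array([ 0.395699  , -0.0489447 ,  0.07348662]), 'eef_rot': array([-3.13762659e+00,  2.29686502e-04,  1.29668783e+00]), 'force': array([ 0.38497954,  0.2664592 , -0.20091416]), 'moment': array([0.0201855 , 0.04970995, 0.05517399]), 'grip_force': 0.0, 'grip_width': 0.0037998565395685278}
[[ 0.271  0.963 -0.004]
 [ 0.963 -0.271  0.001]
 [-0.    -0.004 -1.   ]]
```

View pics/s1.png

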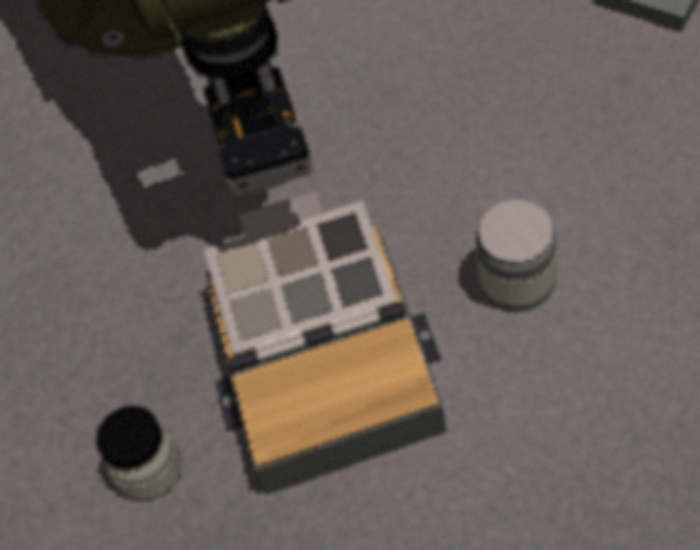

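The picture shows the closed fingers (265,175) outside the tab (265,215), centred on it, and tin and jar clear. Now I'll start pushing.

>>> carry_out(motion="0.0077 -0.0022 0.0013 0 0 0 255; 0.0077 -0.0022 0.0013 0 0 0 255; 0.0077 -0.0022 0.0014 0 0 0 255; 0.0048 -0.0014 0.006 0 0 0 255; 0.0039 -0.0011 0.007 0 0 0 255; 0.0039 -0.0011 0.007 0 0 0 255; 0 0 0 0 0 0 255")

```text
time_s: 1.9
ee_pos: [0.4315, -0.0591, 0.1004]
eef_rot: [-3.137, 0.0, 1.297]
force: [-16.2, 4.5, 8.1]
grip_width: 0.0004
grip_force: 8.3
```

>>> carry_out(motion="0.0058 -0.0016 0.009 0 0 0 255; 0.0053 -0.0015 0.010 0 0 0 255; 0.0077 -0.0022 0.008 0 0 0 255; 0 0 0 0 0 0 255")

```text
time_s: 2.23
ee_pos: [0.4482, -0.0637, 0.1285]
eef_rot: [-3.13, 0.0, 1.297]
force: [-47.3, 11.5, 39.0]
grip_width: 0.0007
grip_force: 24.7
```

```bash
cat >> h.py <<'E'
def leafprof(n="scene"):
    c=ctrl.camera(n);P=cloud(c).reshape(-1,3);P=P[(c["range_z"].ravel()>0)]
    ex=np.array([.9627,-.2706]);ey=np.array([.2706,.9627]);d=P[:,:2]-[.5555,-.094];s=d@ex;t=d@ey
    m=(abs(abs(t)-.055)<.014)&(abs(s)<.14)&(P[:,2]>.02)&(P[:,2]<.2); s=s[m];z=P[m,2]
    for a in np.arange(-.14,.14,.012):
        k=(s>=a)&(s<a+.012)
        if k.sum()>4: print(round(a+.006,3),np.percentile(z[k],[10,50,90]).round(3),k.sum())
    return c
E
python3 - <<'E'
from h import *
c=leafprof()
c=ctrl.camera("side");cv2.imwrite("pics/d1.png",cv2.resize(c["pixels"][40:260,200:420,::-1],None,fx=2.6,fy=2.6))
E
```

```text
-0.098 [0.119 0.121 0.123] 29
-0.086 [0.115 0.118 0.122] 167
-0.074 [0.107 0.111 0.115] 177
-0.062 [0.1   0.104 0.108] 172
-0.05 [0.092 0.096 0.101] 181
-0.038 [0.085 0.089 0.093] 177
-0.026 [0.077 0.081 0.086] 179
-0.014 [0.064 0.073 0.078] 197
-0.002 [0.053 0.066 0.07 ] 201
0.01 [0.057 0.059 0.063] 108
0.022 [0.058 0.06  0.063] 129
0.034 [0.058 0.06  0.062] 143
0.046 [0.058 0.06  0.062] 137
0.058 [0.058 0.06  0.062] 139
0.07 [0.058 0.06  0.063] 148
0.082 [0.058 0.06  0.062] 142
0.094 [0.025 0.046 0.06 ] 315
```

View pics/d1.png

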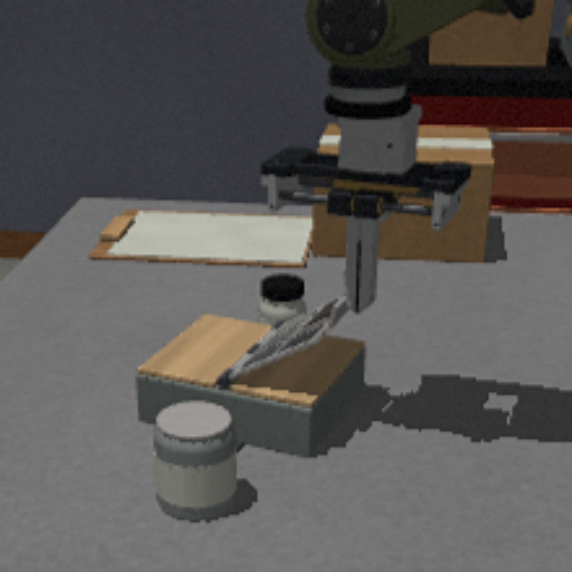

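The force was too high: the vertical finger was wedging with friction against the rising tab. I'm backing off to tilt the fingertips under the leaf's edge instead.

>>> carry_out(motion="-0.0096 0.0027 0 0 0 0 255; -0.0096 0.0027 0 0 0 0 255; -0.0096 0.0027 0 0 0 0 255; 0 0 -0.0045 -1.58 -5.62 0 255; 0 0 -0.0045 -1.58 -5.62 0 255; 0 0 -0.0045 -1.58 -5.62 0 255; 0 0 -0.0045 -1.58 -5.62 0 255; 0 0 -0.0045 -1.58 -5.62 0 255; 0 0 -0.0045 -1.58 -5.62 0 255; 0 0 0 0 0 0 255; 0 0 0 0 0 0 255")

```text
time_s: 3.25
ee_pos: [0.4223, -0.0566, 0.0996]
eef_rot: [2.533, 0.001, 1.297]
force: [0.5, 0.2, 0.2]
grip_width: 0.0005
grip_force: 0.0
```

Run:
```python
from h import *
c=leafprof()
o=ctrl.get_obs();p=o["ee_pos"];print(p,R.from_euler('xyz',o["eef_rot"]).as_matrix()[:,2].round(3),o["force"])
d=p[:2]-[.5555,-.094];s0=np.array([d@[.9627,-.2706],p[2]])*1e3;print("s,t,h",s0,d@[.2706,.9627]*1e3)
def tcp(th,a,r=110,al=12,off=13.5):
    t=np.radians(th);a=np.radians(a);b=np.array([-r*np.cos(t)-2*np.sin(t),63+r*np.sin(t)-2*np.cos(t)])
    return b-off*np.array([np.cos(a),np.sin(a)])+al*np.array([np.sin(a),-np.cos(a)])
last=s0
for th in range(24,100,4):
    a=np.clip(68-th,0,35); q=tcp(th,a); dq=q-last; last=q
    print(th,a,q.round(1),"d",(dq[0]*.9627).round(1),(-dq[0]*.2706).round(1),dq[1].round(1))
```

```text
-0.098 [0.118 0.12  0.123] 38
-0.086 [0.113 0.117 0.12 ] 167
-0.074 [0.107 0.11  0.114] 167
-0.062 [0.099 0.103 0.107] 178
-0.05 [0.091 0.095 0.099] 175
-0.038 [0.085 0.089 0.092] 172
-0.026 [0.077 0.081 0.086] 172
-0.014 [0.061 0.073 0.078] 198
-0.002 [0.053 0.066 0.071] 206
0.01 [0.057 0.06  0.063] 98
0.022 [0.058 0.06  0.062] 140
0.034 [0.058 0.06  0.062] 136
0.046 [0.058 0.06  0.062] 141
0.058 [0.058 0.06  0.062] 140
0.07 [0.058 0.06  0.062] 149
0.082 [0.058 0.06  0.062] 146
0.094 [0.025 0.046 0.06 ] 308
[ 0.42318214 -0.05686053  0.1002189 ] [ 0.551 -0.155 -0.82 ] [ 0.5007485  -0.32862899  0.35003892]
s,t,h [-137.4323387   100.21890116] -0.051047886323582085
24 35 [-105.5   88.3] d 30.8 -8.6 -11.9
28 35 [-102.2   95.3] d 3.1 -0.9 7.0
32 35 [-98.5 102. ] d 3.6 -1.0 6.7
36 32 [-95.3 108.7] d 3.1 -0.9 6.7
40 28 [-91.8 115.2] d 3.3 -0.9 6.5
44 24 [-88.  121.5] d 3.7 -1.0 6.3
48 20 [-83.7 127.5] d 4.1 -1.2 6.0
52 16 [-79.  133.2] d 4.5 -1.3 5.7
56 12 [-73.9 138.5] d 4.9 -1.4 5.3
60 8 [-68.4 143.5] d 5.2 -1.5 5.0
64 4 [-62.6 148.1] d 5.6 -1.6 4.6
68 0 [-56.6 152.2] d 5.9 -1.6 4.2
72 0 [-49.4 155. ] d 6.9 -1.9 2.8
76 0 [-42.1 157.2] d 7.1 -2.0 2.3
80 0 [-34.6 159. ] d 7.2 -2.0 1.7
84 0 [-27.  160.2] d 7.3 -2.1 1.2
88 0 [-19.3 160.9] d 7.4 -2.1 0.7
92 0 [-11.7 161. ] d 7.4 -2.1 0.1
96 0 [ -4.  160.6] d 7.4 -2.1 -0.4
```

>>> carry_out(motion="0 0 -0.006 0 0 0 255; 0 0 -0.006 0 0 0 255; 0.0103 -0.0029 0 0 0 0 255; 0.0103 -0.0029 0 0 0 0 255; 0.0103 -0.0029 0 0 0 0 255; 0.0031 -0.0009 0.007 0 0 0 255; 0.0036 -0.001 0.0067 0 0 0 255; 0.0031 -0.0009 0.0067 0.81 2.89 0 255; 0.0033 -0.0009 0.0065 1.08 3.85 0 255; 0.0037 -0.001 0.0063 1.08 3.85 0 255; 0 0 0 0 0 0 255")

```text
time_s: 4.22
ee_pos: [0.4723, -0.0704, 0.1233]
eef_rot: [2.722, -0.001, 1.297]
force: [-0.0, -0.1, -0.4]
grip_width: 0.0004
grip_force: 0.0
```

Run:
```python
from h import *
leafprof()
```

```text
-0.074 [0.132 0.137 0.141] 184
-0.062 [0.121 0.127 0.132] 210
-0.05 [0.108 0.115 0.121] 224
-0.038 [0.097 0.103 0.109] 209
-0.026 [0.086 0.091 0.097] 203
-0.014 [0.07  0.079 0.085] 239
-0.002 [0.053 0.067 0.072] 212
0.01 [0.057 0.06  0.063] 105
0.022 [0.058 0.06  0.063] 135
0.034 [0.058 0.06  0.062] 141
0.046 [0.058 0.06  0.063] 142
0.058 [0.058 0.061 0.062] 138
0.07 [0.058 0.06  0.062] 145
0.082 [0.058 0.06  0.063] 152
0.094 [0.025 0.045 0.06 ] 313
```

>>> carry_out(motion="0.0041 -0.0012 0.006 1.08 3.85 0 255; 0.0045 -0.0013 0.0057 1.08 3.85 0 255; 0.0049 -0.0014 0.0053 1.08 3.85 0 255; 0.0052 -0.0015 0.005 1.08 3.85 0 255; 0.0056 -0.0016 0.0046 1.08 3.85 0 255; 0.0059 -0.0016 0.0042 1.08 3.85 0 255; 0.0069 -0.0019 0.0028 0 0 0 255")

```text
time_s: 4.85
ee_pos: [0.5079, -0.0807, 0.1538]
eef_rot: [-3.14, 0.001, 1.297]
force: [-2.8, 1.2, 2.2]
grip_width: 0.0006
grip_force: 1.5
```

>>> carry_out(motion="0.0071 -0.002 0.001 0 0 0 255; 0.0072 -0.002 -0.001 0 0 0 255; 0.0073 -0.0021 -0.002 0 0 0 255; 0.0074 -0.0021 -0.002 0 0 0 255; 0.0074 -0.0021 -0.002 0 0 0 255; 0.0074 -0.0021 -0.002 0 0 0 255; 0 0 0 0 0 0 255")

```text
time_s: 5.43
ee_pos: [0.5522, -0.0932, 0.1455]
eef_rot: [3.141, 0.0, 1.297]
force: [-0.7, 1.0, -0.3]
grip_width: 0.0002
grip_force: 0.0
```

Run:
```python
from h import *
c=leafprof("side")
o=ctrl.get_obs();p=o["ee_pos"];d=p[:2]-[.5555,-.094];print(d@[.9627,-.2706],d@[.2706,.9627],p[2],o["force"],R.from_euler('xyz',o["eef_rot"]).as_matrix()[:,2].round(3))
cv2.imwrite("pics/d2.png",cv2.resize(c["pixels"][40:260,200:420,::-1],None,fx=2.6,fy=2.6))
```

```text
-0.098 [0.024 0.041 0.056] 105
-0.086 [0.058 0.059 0.06 ] 45
-0.074 [0.058 0.059 0.06 ] 43
-0.062 [0.058 0.059 0.06 ] 41
-0.05 [0.057 0.058 0.06 ] 38
-0.038 [0.058 0.059 0.06 ] 45
-0.026 [0.058 0.059 0.06 ] 40
-0.014 [0.058 0.059 0.06 ] 39
-0.002 [0.059 0.08  0.102] 184
0.01 [0.103 0.131 0.164] 214
0.022 [0.058 0.059 0.06 ] 21
0.034 [0.058 0.059 0.06 ] 24
0.046 [0.058 0.059 0.059] 20
0.058 [0.058 0.059 0.06 ] 22
0.07 [0.057 0.059 0.06 ] 29
0.082 [0.057 0.059 0.06 ] 38
0.094 [0.057 0.058 0.06 ] 16
-0.003917495187937627 -0.00011446726651938062 0.14563465087085012 [0.28320011 0.08626335 0.1177139 ] [ 0. -0. -1.]
```

View pics/d2.png

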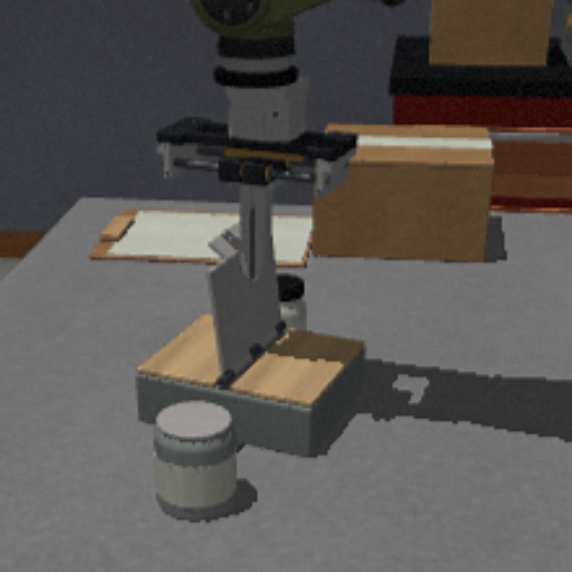

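The side view shows the leaf just past upright (225,300), finger behind it at (245,270), tin and jar untouched. Continuing over.

>>> carry_out(motion="0.0052 -0.0015 -0.0005 0 0 0 255; 0.0052 -0.0015 -0.0005 0 0 0 255; 0.0071 -0.002 -0.0014 0 0 0 255; 0.0071 -0.002 -0.0014 0 0 0 255; 0.0069 -0.0019 -0.0028 0 0 0 255; 0.0069 -0.0019 -0.0028 0 0 0 255; 0.0064 -0.0018 -0.0041 0 0 0 255; 0.0064 -0.0018 -0.0041 0 0 0 255")

```text
time_s: 6.15
ee_pos: [0.6032, -0.1075, 0.1281]
eef_rot: [3.141, 0.0, 1.297]
force: [-1.5, 0.4, -0.2]
grip_width: 0.0006
grip_force: 0.7
```

>>> carry_out(motion="0.0055 -0.0015 -0.0056 0 0 0 255; 0.0055 -0.0015 -0.0056 0 0 0 255; 0.0039 -0.0011 -0.0068 0 0 0 255; 0.0039 -0.0011 -0.0068 0 0 0 255; 0.0028 -0.0008 -0.0074 0 0 0 255; 0.0028 -0.0008 -0.0074 0 0 0 255; 0 0 0 0 0 0 255")

```text
time_s: 6.73
ee_pos: [0.6265, -0.114, 0.087]
eef_rot: [-3.14, 0.0, 1.297]
force: [-0.1, 0.1, -0.3]
grip_width: 0.0009
grip_force: 0.0
```

Run:
```python
from h import *
c=leafprof("side")
o=ctrl.get_obs();p=o["ee_pos"];d=p[:2]-[.5555,-.094];print(d@[.9627,-.2706],d@[.2706,.9627],p[2],o["force"])
```

```text
-0.098 [0.025 0.043 0.057] 98
-0.086 [0.058 0.058 0.06 ] 46
-0.074 [0.058 0.059 0.06 ] 47
-0.062 [0.058 0.059 0.06 ] 38
-0.05 [0.058 0.058 0.059] 39
-0.038 [0.057 0.059 0.06 ] 48
-0.026 [0.058 0.059 0.06 ] 41
-0.014 [0.058 0.059 0.06 ] 36
-0.002 [0.052 0.064 0.067] 60
0.01 [0.064 0.066 0.068] 50
0.022 [0.06  0.07  0.072] 61
0.034 [0.059 0.073 0.075] 55
0.046 [0.06  0.076 0.078] 65
0.058 [0.058 0.079 0.081] 64
0.07 [0.058 0.083 0.085] 69
0.082 [0.059 0.086 0.089] 67
0.094 [0.058 0.089 0.091] 34
0.106 [0.09  0.092 0.094] 14
0.07376590659624875 -3.410834784884581e-05 0.08784881667406137 [-0.51078412 -0.59621568  0.5158336 ]
```

Leaf at about 165°. Pressing down slowly.

>>> carry_out(motion="0.0013 -0.0004 -0.0054 0 0 0 255; 0.0013 -0.0004 -0.0054 0 0 0 255; 0.001 -0.0003 -0.005 0 0 0 255; 0 0 -0.003 0 0 0 255; 0 0 -0.002 0 0 0 255; 0 0 0 0 0 0 255")

```text
time_s: 7.28
ee_pos: [0.6303, -0.1152, 0.0677]
eef_rot: [3.142, 0.0, 1.297]
force: [-0.0, -0.5, 0.5]
grip_width: 0.0004
grip_force: 0.0
```

>>> carry_out(motion="0 0 -0.001 0 0 0 255; 0 0 -0.001 0 0 0 255; 0 0 0 0 0 0 255")

```text
time_s: 7.53
ee_pos: [0.6305, -0.1152, 0.0663]
eef_rot: [3.141, 0.0, 1.297]
force: [-0.2, 1.0, -0.2]
grip_width: 0.0009
grip_force: 0.0
```

>>> carry_out(motion="0 0 -0.001 0 0 0 255; 0 0 -0.0005 0 0 0 255; 0 0 0 0 0 0 255")

```text
time_s: 7.78
ee_pos: [0.6306, -0.1153, 0.0653]
eef_rot: [3.14, 0.0, 1.297]
force: [-2.2, -0.2, 3.7]
grip_width: 0.0006
grip_force: 2.4
```

>>> carry_out(motion="0 0 -0.0005 0 0 0 255; 0 0 -0.0005 0 0 0 255; 0 0 0 0 0 0 255")

```text
time_s: 8.03
ee_pos: [0.6306, -0.1152, 0.0651]
eef_rot: [3.14, 0.0, 1.297]
force: [-6.4, 1.0, 13.2]
grip_width: 0.0005
grip_force: 6.3
```

The leaf is seated: z = 0.065 and the force is rising. Retreating straight up.

>>> carry_out(motion="0 0 0.01 0 0 0 255; 0 0 0.02 0 0 0 255; 0 0 0.02 0 0 0 255; 0 0 0.02 0 0 0 255; 0 0 0.02 0 0 0 255; 0 0 0.02 0 0 0 255; -0.02 0 0.01 0 0 0 255; 0 0 0 0 0 0 255; 0 0 0 0 0 0 255")

```text
time_s: 8.78
ee_pos: [0.6105, -0.1153, 0.1847]
eef_rot: [3.14, 0.0, 1.297]
force: [0.5, 0.4, 0.0]
grip_width: 0.0005
grip_force: 0.0
```

Run:
```python
from h import *
c=leafprof("side")
cv2.imwrite("pics/d3.png",c["pixels"][:,:,::-1])
```

```text
-0.098 [0.024 0.041 0.057] 100
-0.086 [0.058 0.059 0.06 ] 43
-0.074 [0.058 0.059 0.06 ] 44
-0.062 [0.057 0.059 0.06 ] 43
-0.05 [0.057 0.059 0.06 ] 42
-0.038 [0.057 0.058 0.06 ] 42
-0.026 [0.058 0.059 0.06 ] 40
-0.014 [0.057 0.059 0.06 ] 41
-0.002 [0.052 0.063 0.067] 57
0.01 [0.061 0.064 0.065] 34
0.022 [0.062 0.064 0.065] 45
0.034 [0.063 0.064 0.065] 39
0.046 [0.063 0.064 0.065] 39
0.058 [0.063 0.064 0.065] 40
0.07 [0.063 0.064 0.065] 36
0.082 [0.063 0.064 0.065] 31
0.094 [0.062 0.064 0.065] 37
0.106 [0.063 0.064 0.065] 32
```

View pics/d3.png

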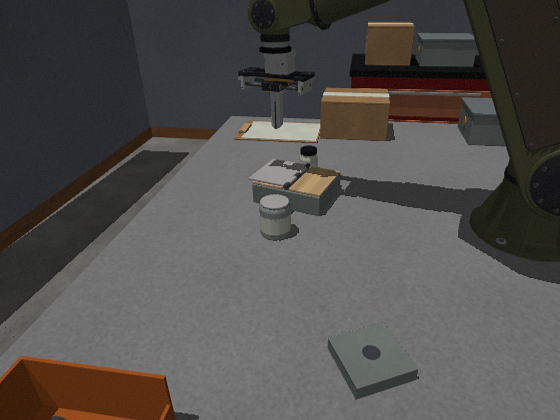

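The leaf is flat on the +x bed (275,175) at an even 64 mm. The tin (275,215), jar (308,155) and cover (372,358) haven't moved, and the hand is clear.

```bash
python3 -c "
from station import ctrl
print(ctrl.hand_in())"
```

```text
the job is handed in; nothing more can be done
None
```

The leaf lies flat on the +x bed with the hand clear, the tin, jar and cover look unmoved, and the job is handed in (no verdict came back); early in the push the wrist force read about 62 N, so the 60 N finger limit may have been passed then.

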